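# Find the unbolted cover of the bench service duct and open it

### The job

Three of the four covers of the service duct on the bench are bolted from beneath; one is free. Press gently on the ribbed black pad of one cover after another until you find the one that rocks and tip it up by its pad, then push its raised end over, past upright, until it leans fully open against its stop and the sockets under it can be reached. Use only fingertips or the outside of the fingers: grip and lift nothing, force nothing, and leave the jars, cap, pen, tape and screwdriver where they are.

Things in the scene. Friction and masses are not known exactly. Their poses are not given: they have to be found in the camera images.
- duct: Fixed dark grey steel duct on the bench, 75 mm high. Origin on the bench under the middle of the covers' pivot line; x points away from the robot, y along the duct to the robot's left. It spans x -97 to +67, y -276 to +276 mm. Four equal covers lie flush in its top, middles at y -162, -54, 54, 162 mm, 14 mm webs between; solid 65 mm landings at the ends. Pressing or squeezing over 35 N damages it.
- duct_top (a point): Point 75 mm above the duct's origin, at the level of the shut covers' top faces. One cover is free, another in each run, and it cannot be seen which. A bolted cover gives springily, under 6 mm at its pad; the free one sinks steadily under 2 to 6 N, its near end rises, and it stays at any tilt (stiff pin, 0.05 N m). Under the press end the duct is hollow, 70 mm deep.
- cover_1 (a joint): Tilt of cover 1 (rightmost seen from the robot): 0 shut, 1.57 upright, 1.8 leaning on its stop (fully open); grows as the end near the robot rises. Smooth slippery aluminium plate 140 x 94 x 5 mm, 0.19 kg, on a pin along the duct's y at mid-thickness, 72.5 mm above the bench, 85 mm from its near end and 55 mm from its far end, the press end. The near end cannot be pressed down.
- cover_1_pad (a point): Centre of the ribbed black pad (27 x 52 mm) on the top face of cover 1, 32 mm beyond the pin, on the press end, away from the robot; x along the cover from near to press end, z out of its top face. Moves with the cover. The duct's far wall begins 57 mm beyond the pin.
- cover_1_edge (a point): Middle of the near edge of cover 1, at mid-thickness, 85 mm from the pin on the robot's side: the edge that rises and is then pushed over, away from the robot. Moves with the cover.
- cover_2 (a joint): Tilt of cover 2 (second from the right seen from the robot): 0 shut, 1.57 upright, 1.8 leaning on its stop (fully open); grows as the end near the robot rises. Smooth slippery aluminium plate 140 x 94 x 5 mm, 0.19 kg, on a pin along the duct's y at mid-thickness, 72.5 mm above the bench, 85 mm from its near end and 55 mm from its far end, the press end. The near end cannot be pressed down.
- cover_2_pad (a point): Centre of the ribbed black pad (27 x 52 mm) on the top face of cover 2, 32 mm beyond the pin, on the press end, away from the robot; x along the cover from near to press end, z out of its top face. Moves with the cover. The duct's far wall begins 57 mm beyond the pin.
- cover_2_edge (a point): Middle of the near edge of cover 2, at mid-thickness, 85 mm from the pin on the robot's side: the edge that rises and is then pushed over, away from the robot. Moves with the cover.
- cover_3 (a joint): Tilt of cover 3 (second from the left seen from the robot): 0 shut, 1.57 upright, 1.8 leaning on its stop (fully open); grows as the end near the robot rises. Smooth slippery aluminium plate 140 x 94 x 5 mm, 0.19 kg, on a pin along the duct's y at mid-thickness, 72.5 mm above the bench, 85 mm from its near end and 55 mm from its far end, the press end. The near end cannot be pressed down.
- cover_3_pad (a point): Centre of the ribbed black pad (27 x 52 mm) on the top face of cover 3, 32 mm beyond the pin, on the press end, away from the robot; x along the cover from near to press end, z out of its top face. Moves with the cover. The duct's far wall begins 57 mm beyond the pin.
- cover_3_edge (a point): Middle of the near edge of cover 3, at mid-thickness, 85 mm from the pin on the robot's side: the edge that rises and is then pushed over, away from the robot. Moves with the cover.
- cover_4 (a joint): Tilt of cover 4 (leftmost seen from the robot): 0 shut, 1.57 upright, 1.8 leaning on its stop (fully open); grows as the end near the robot rises. Smooth slippery aluminium plate 140 x 94 x 5 mm, 0.19 kg, on a pin along the duct's y at mid-thickness, 72.5 mm above the bench, 85 mm from its near end and 55 mm from its far end, the press end. The near end cannot be pressed down.
- cover_4_pad (a point): Centre of the ribbed black pad (27 x 52 mm) on the top face of cover 4, 32 mm beyond the pin, on the press end, away from the robot; x along the cover from near to press end, z out of its top face. Moves with the cover. The duct's far wall begins 57 mm beyond the pin.
- cover_4_edge (a point): Middle of the near edge of cover 4, at mid-thickness, 85 mm from the pin on the robot's side: the edge that rises and is then pushed over, away from the robot. Moves with the cover.
- jar_left_mid (a point): Bystander: open white waisted plastic jar, 74 mm across, 106 mm high, standing behind the duct, left; point at its centre, half-way up.
- jar_right_mid (a point): Bystander: a jar like it, behind the duct, right; point at its centre.
- jar_side_mid (a point): Bystander: a jar like it, beyond the duct's right end; point at its centre.
- cap_mid (a point): Bystander: blue screw cap, 52 mm across, 17 mm high, lying on the duct's left landing; point at its centre.
- marker: Bystander: black and red marker pen, 130 mm long, lying on the bench in front of the duct, right half; origin under its middle, x along it.
- tape_roll: Bystander: roll of brown packing tape lying flat, 92 mm across, 48 mm high, in front of the duct, left half; origin at the centre of its underside.
- screwdriver: Bystander: orange-handled screwdriver, 190 mm long, lying beyond the duct's left end; x along it.

How it is judged:
By the outcome, as a careful person would: the job done as asked, in the order asked, and still so for the second after the job is handed in, with the robot touching nothing.
It also fails if it takes over 64 s, if anything falls off the work surface, if the arm or the gripper's body presses on something with over 40 N, if the wrist force passes 120 N, or if a joint passes its speed limit or range.

### The arm

A 6-joint arm with a two-finger parallel gripper is mounted at the origin on the work surface. World frame = base frame: x ahead of the robot, y to its left, z up, the work surface at z = 0. Lengths are in m, angles in rad, forces in N, time in s.
With the tool pointing down it reaches from about 0.425 to 1.125 m from the base axis. Payload 14.9 kg.
Tool frame: the origin (TCP) lies at the very end of the fingers, on their centre line; the grasp point (between the pads) lies bot.tcp_to_grasp behind it (bot.tcp_to_grasp is the distance from the TCP to the grasp point, in m); z points along the fingers, x is the direction in which the jaws open and shut, and the axes are right-handed (so a half turn about z gives the same grasp; the last joint's range is limited). The gripper opens to 91 mm and grips with 3 to 60 N. Pads are 32 mm wide; open, the fingers measure 118 mm over their backs; the gripper's body (76 mm by 178 mm) begins 60 mm behind the grasp point.
Start: joints at [-1.168, 0.379, 1.734, -0, 1.028, -0.033], TCP at [0.295, -0.635, 0.214] pointing down, gripper open.
Joint ranges: [-2.77, 2.77], [-0.74, 2.19], [0, 2.66], [-1.06, 4.2], [0.31, 2.87], [-3.08, 3.08]. Speed limits (rad/s): [1.89, 1.89, 2.39, 3.14, 3.14, 3.14].

### API

Orientations are given as a unit quaternion [w, x, y, z].
In Python, from station import bot, imaging, workorder gives the robot as it stands.
- The arm moves only by the tool drive_tool, never from a script. Its argument "deltas" is text: rows parted by semicolons, each of 7 numbers parted by spaces: the opening in per cent of the stroke, from 0 (shut) to 100 (fully open), then the shift along the tool's x, y, z in mm, then the turn, a rotation vector about the tool's x, y, z in units of 5 degrees (1.0 is 5 degrees). In form: hand dx dy dz ax ay az; .... A call has 1 to 20 rows; each row is the pose to reach, as a shift and turn from the pose commanded when the call began, along the tool's axes at that moment; what a row does not reach only later rows make up. A row lasts 1/10 s, in which the tool goes at most 50 mm and 8.59 degrees, less where a joint would pass 70% of its speed; a pose out of reach is approached as far as the arm can. A call with a gripper value outside its range is refused whole. The fingers move at their own pace and stop on an object; the grip force is fixed at half the most. Time passes only in rows, so rows that repeat a pose let the fingers close. It gives the time, the measured TCP pose, the force and the opening at its end, in the units of the state.
- bot.observe(): the state, without advancing time (a new reading comes with each control period).
- imaging.camera(name): name is "scene" or "top" or "wrist"; returns the picture (420x560x3 uint8, red, green, blue); there is no depth.
- imaging.camera_params(name): a dict with "camera_matrix" (3x3 intrinsics, pixels), "eye" and "attitude" of the camera in the world. Camera axes: x right, y up, looking along -z (the intrinsics and any distortion apply to the point x, -y, -z); pixel columns grow to the right and rows downward; lengths in m; the calibration is good to about 2 mm. A picture is of the moment at which its call begins: read the wrist's pose just before it. camera_params takes no time and is no camera call; for the wrist camera it gives the pose at the moment of the call.
- workorder.job_done(): hands the job in, once; it reports no verdict.
The state is a dict: "time": time; "qpos": joint angles; "qvel": joint speeds; "joint_efforts": joint torques, N m; "tool_pos": TCP position; "tool_rot": TCP orientation; "force": force on the tool from outside, world axes, zero at the start; "wrist_torque": the same for the moment, N m; "grip_width": opening from 0.0 (shut) to 1.0 (fully open).
Only numpy, scipy, OpenCV 4.12 (cv2) and the standard library are available. Lean on these libraries where they do the work, as an engineer would, in place of code of your own. Each camera call takes 0.05 s, during which the arm holds its last target.

## Working session

There is one attempt and no reset: what is moved stays moved. The work goes in short steps, Python scripts to look and compute and a tool call to move; the robot and the scene stay as the last step left them, time stands still between calls to the robot, and variables do not carry over. Pictures are saved under pics/ and viewed, and the job is handed in when it is done.

Besides the shell and the picture viewer there is one more tool, called after ">>>" as name(argument=value, ...) on one line, values as JSON. drive_tool: Moves the arm, as the interface text tells. Its arguments: {"type":"object","properties":{"deltas":{"type":"string"}},"required":["deltas"]}

```bash
mkdir -p pics; ls
python3 - <<'E'
from station import bot, imaging, workorder
import cv2
print(bot.observe(), bot.tcp_to_grasp)
for n in("scene","top","wrist"):
    p=imaging.camera_params(n);print(n,p)
    im=imaging.camera(n);cv2.imwrite(f"pics/{n}0.png",im[...,::-1])
E
```

```text
pics
{'time': 0.0, 'qpos': array([-1.16829453e+00,  3.79395528e-01,  1.73477173e+00,  2.01671803e-05,
        1.02848398e+00, -3.33462273e-02]), 'qvel': array([ 0.00077547, -0.00036915, -0.00069924,  0.00013636,  0.00139091,
       -0.00041565]), 'joint_efforts': array([ 4.65504927e-03, -7.63715744e+01, -4.34362757e+01,  6.51962031e-02,
        4.23793949e-02, -7.60322314e-05]), 'tool_pos': array([ 0.2953437 , -0.63421685,  0.21330185]), 'tool_rot': array([-3.06341162e-04,  8.43258398e-01, -5.37508134e-01, -4.31717501e-04]), 'force': array([ 0.02985118,  0.51754545, -0.31917553]), 'wrist_torque': array([-0.03071589, -0.04413959,  0.02135918]), 'grip_width': 0.9979803367497351} 0.0188
scene {'camera_matrix': array([[542.95835672,   0.        , 280.55173334],
       [  0.        , 542.95835672, 209.22871036],
       [  0.        ,   0.        ,   1.        ]]), 'eye': array([1.06827708, 0.55579334, 1.10131278]), 'attitude': array([0.33630585, 0.1183475 , 0.28853098, 0.88861809])}
top {'camera_matrix': array([[448.88032066,   0.        , 278.6531644 ],
       [  0.        , 448.88032066, 208.60637141],
       [  0.        ,   0.        ,   1.        ]]), 'eye': array([0.45813731, 0.02102164, 1.11188583]), 'attitude': array([-0.70312084, -0.03407851,  0.034141  ,  0.70943226])}
wrist {'camera_matrix': array([[290.90016684,   0.        , 282.33843478],
       [  0.        , 290.90016684, 211.46018112],
       [  0.        ,   0.        ,   1.        ]]), 'eye': array([ 0.35553362, -0.60540961,  0.38456152]), 'attitude': array([ 0.83666901, -0.10100762,  0.06481962, -0.53439765])}
```

View pics/scene0.png

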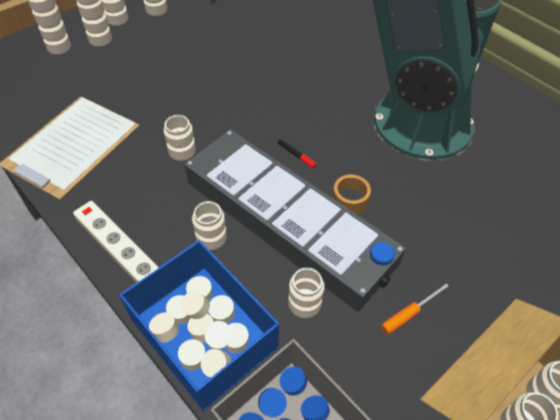

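View pics/top0.png

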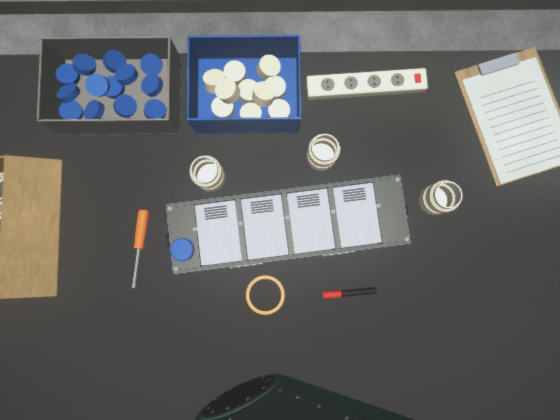

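View pics/wrist0.png

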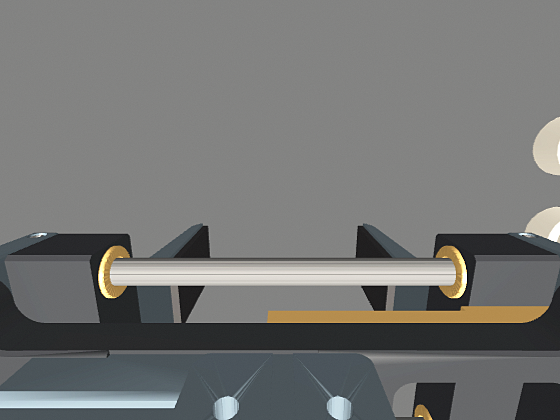

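The top view shows the duct at columns 167–410, rows 178–272, with four white covers and their pads at the far end (upper rows, about 190–213). Next I'll measure the covers and bystanders.

```bash
cat > h.py <<'E'
import numpy as np, cv2
from scipy.spatial.transform import Rotation as R
def ray(p,uv,z):
    K=p["camera_matrix"];q=p["attitude"];M=R.from_quat([q[1],q[2],q[3],q[0]]).as_matrix()
    uv=np.atleast_2d(uv).astype(float)
    d=np.c_[(uv[:,0]-K[0,2])/K[0,0],-(uv[:,1]-K[1,2])/K[1,1],-np.ones(len(uv))]@M.T
    return p["eye"]+d*((z-p["eye"][2])/d[:,2])[:,None]
def proj(p,X):
    K=p["camera_matrix"];q=p["attitude"];M=R.from_quat([q[1],q[2],q[3],q[0]]).as_matrix()
    c=(np.atleast_2d(X)-p["eye"])@M
    return np.c_[K[0,2]+K[0,0]*c[:,0]/-c[:,2],K[1,2]-K[1,1]*c[:,1]/-c[:,2]]
E
python3 - <<'E'
from h import *
from station import imaging
p=imaging.camera_params("top");im=cv2.imread("pics/top0.png")
g=cv2.cvtColor(im,cv2.COLOR_BGR2GRAY)
m=(g>150).astype(np.uint8)*255
m=cv2.morphologyEx(m,cv2.MORPH_CLOSE,np.ones((5,5)))
m=cv2.morphologyEx(m,cv2.MORPH_OPEN,np.ones((3,3)))
cs,_=cv2.findContours(m,cv2.RETR_EXTERNAL,cv2.CHAIN_APPROX_NONE)
C=[]
for c in cs:
    a=cv2.contourArea(c)
    if a>300 and 150<c[:,0,1].mean()<290:
        W=ray(p,c[:,0],.075)[:,:2]*1000
        r=cv2.minAreaRect(W.astype(np.float32));print(a,c[:,0].mean(0),np.round(r[0],1),np.round(r[1],1),r[2])
# bright dots etc: pads
hsv=cv2.cvtColor(im,cv2.COLOR_BGR2HSV)
def blob(mask,z,name,lo=30):
    cs,_=cv2.findContours(mask.astype(np.uint8),cv2.RETR_EXTERNAL,cv2.CHAIN_APPROX_NONE)
    for c in cs:
        if cv2.contourArea(c)>lo:
            W=ray(p,c[:,0],z)[:,:2]*1000
            r=cv2.minAreaRect(W.astype(np.float32));print(name,np.round(r[0]),np.round(r[1]),round(r[2]),W.min(0).round(),W.max(0).round())
roi=np.zeros_like(g,bool);roi[130:320,120:480]=1
blob((hsv[...,0]>100)&(hsv[...,0]<125)&(hsv[...,1]>150)&(hsv[...,2]>80)&roi,.092,"cap")
blob((hsv[...,0]<20)&(hsv[...,1]>120)&(hsv[...,2]>100)&roi,.03,"or")
E
python3 - <<'E'
import cv2
im=cv2.imread("pics/top0.png")[140:310,130:470]
cv2.imwrite("pics/crop0.png",cv2.resize(im,(800,400),interpolation=cv2.INTER_CUBIC))
E
```

```text
10715.0 [287.61694915 223.15932203] [517.6  -0.7] [153.3 437.5] 6.795704364776611
836.5 [442.16513761 196.60550459] [ 584.9 -356.2] [73.5 83.1] 4.3750786781311035
4769.5 [ 31.63805104 212.45243619] [557.3 602.8] [141.8 254.8] 88.58882141113281
821.5 [206.12631579 172.29473684] [645.1 189.7] [78.5 75. ] 0.18575817346572876
822.5 [323.23157895 150.62105263] [694.9 -86.2] [72.9 79.1] 89.12799072265625
or [ 358. -104.] [17. 45.] 5 [ 348. -126.] [367. -81.]
or [517. 354.] [27. 95.] 83 [471. 337.] [565. 369.]
```

View pics/crop0.png

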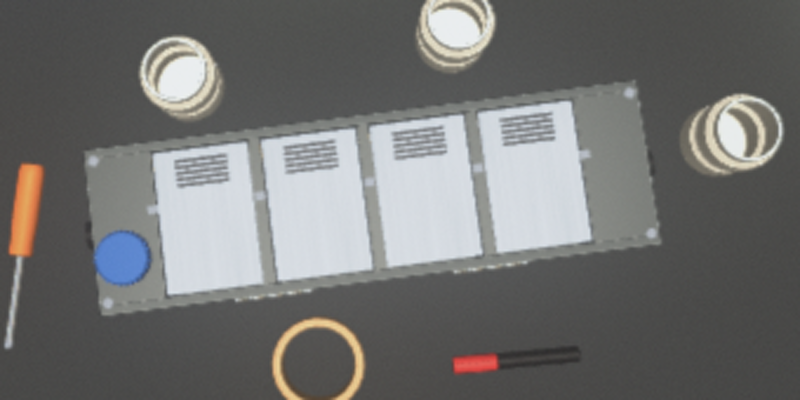

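Run:
```python
from h import *
from station import imaging
p=imaging.camera_params("top");ps=imaging.camera_params("scene")
for nm,p in(("top",p),("scene",ps)):
    im=cv2.imread(f"pics/{nm}0.png")
    g=cv2.cvtColor(im,cv2.COLOR_BGR2GRAY)
    m=(g>165).astype(np.uint8)*255
    m=cv2.morphologyEx(m,cv2.MORPH_OPEN,np.ones((3,3)))
    cs,_=cv2.findContours(m,cv2.RETR_EXTERNAL,cv2.CHAIN_APPROX_NONE)
    for c in cs:
        a=cv2.contourArea(c)
        W=ray(p,c[:,0],.075)[:,:2]*1000
        r=cv2.minAreaRect(W.astype(np.float32))
        if 110<max(r[1])<165 and 80<min(r[1])<110: print(nm,a,c[:,0].mean(0).round(1),np.round(r[0],1),np.round(r[1],1),round(r[2],2))
    hsv=cv2.cvtColor(im,cv2.COLOR_BGR2HSV)
```

```text
top 2349.5 [264.2 226.7] [517.4  54.7] [140.4  93.6] 6.84
top 2384.0 [309.4 220.8] [529.6 -47.4] [140.3 104.4] 6.61
top 2355.5 [357.  214.4] [ 543.4 -163.8] [140.  102.6] 6.53
top 1225.5 [223.8  87.5] [848.3 138.7] [127.8 103.7] 15.81
top 1157.0 [263.4  80.9] [870.2  62.5] [108.1 111.7] 14.47
scene 2142.5 [343.  242.7] [507.4 166. ] [141.1  97.3] 7.14
scene 1943.0 [305.9 216.6] [520.3  58. ] [141.2  96.5] 6.79
scene 1748.0 [271.6 192.2] [533.1 -49.1] [141.1  96.6] 6.77
scene 1595.5 [238.8 168.9] [ 546.6 -157.9] [141.1 100.3] 7.44
```

```bash
cat >> h.py <<'E'
O=np.array([.5405,.0045]);YAW=np.radians(6.87)
ux=np.array([np.cos(YAW),np.sin(YAW)]);uy=np.array([-ux[1],ux[0]])
def D(x,y,z): # duct mm -> world m ; z in mm above bench
    return np.r_[O+ux*x/1000+uy*y/1000,z/1000]
def Rt(pitch=0):
    X=np.r_[-uy,0];Z=np.array([0,0,-1.]);return R.from_matrix(np.c_[X,np.cross(Z,X),Z])
def cur(s):
    q=s["tool_rot"];r=R.from_quat([q[1],q[2],q[3],q[0]])
    v=s["tool_pos"]; d=v[:2]-O
    return r,v,np.array([d@ux,d@uy,v[2]])*1000
def plan(s,x,y,z):
    r,v,_=cur(s);T=Rt()
    return (r.inv().apply(D(x,y,z)-v)*1000).round(1),((r.inv()*T).as_rotvec()/np.radians(5)).round(2)
def st(s):
    r,v,d=cur(s);return f"t={s['time']:.2f} duct={d.round(1)} F={s['force'].round(2)} w={s['grip_width']:.3f} q={s['qpos'].round(2)} rotErr={np.degrees((r.inv()*Rt()).as_rotvec()).round(2)}"
E
python3 - <<'E'
from h import *
from station import bot,imaging
s=bot.observe();print(st(s));print(plan(s,36,-162,150))
# tops of jars
p=imaging.camera_params("top")
for k in range(4): print(D(36,[-162,-54,54,162][k],75),proj(p,D(32,[-162,-54,54,162][k],75)))
E
```

```text
t=0.15 duct=[-319.7 -604.9  213.5] F=[-1.05  0.27 -0.49] w=0.998 q=[-1.17  0.38  1.73  0.    1.03 -0.03] rotErr=[1.00e-02 4.00e-02 1.81e+01]
(array([-310.4, -475.8,   63.7]), array([0.  , 0.01, 3.62]))
[ 0.59561948 -0.15203065  0.075     ] [[352.83022409 193.78194533]]
[ 0.58270084 -0.04480607  0.075     ] [[306.85898096 199.70436175]]
[0.56978221 0.0624185  0.075     ] [[260.77303059 205.64155576]]
[0.55686357 0.16964307 0.075     ] [[214.57194312 211.59358273]]
```

>>> drive_tool(deltas="0 -25 -40 0 0 0 0.3; 0 -50 -80 0 0 0 0.6; 0 -75 -120 0 0 0 0.9; 0 -100 -160 0 0 0 1.2; 0 -130 -200 0 0 0 1.6; 0 -155 -240 0 0 0 2; 0 -180 -280 0 0 0 2.3; 0 -205 -320 0 0 0 2.6; 0 -230 -360 0 0 0 2.9; 0 -260 -400 0 0 0 3.2; 0 -285 -440 0 0 0 3.5; 0 -310 -476 0 0 0 3.62; 0 -310 -476 0 0 0 3.62; 0 -310 -476 40 0 0 3.62; 0 -310 -476 63 0 0 3.62; 0 -310 -476 63 0 0 3.62; 0 -310 -476 63 0 0 3.62")

```text
time: 1.85
tool_pos: [0.596, -0.153, 0.1513]
tool_rot: [0.0, 0.748, -0.664, -0.0]
force: [0.3, 0.1, 0.1]
grip_width: 0.011
```

```bash
sed -i 's/^O=.*;YAW/O=np.array([.540,.003]);YAW/' h.py
python3 - <<'E'
from h import *
from station import bot,imaging
s=bot.observe();print(st(s));print(plan(s,36,-162,80))
for n in("scene","wrist"):
    cv2.imwrite(f"pics/{n}1.png",imaging.camera(n)[...,::-1])
E
```

```text
t=1.85 duct=[  37.  -161.6  151.3] F=[0.3  0.12 0.11] w=0.011 q=[-0.29  0.33  1.94 -0.    0.87  1.16] rotErr=[ 0.03  0.01 -0.02]
(array([ 0.4,  0.9, 71.3]), array([ 0.01,  0.  , -0.  ]))
```

View pics/scene1.png

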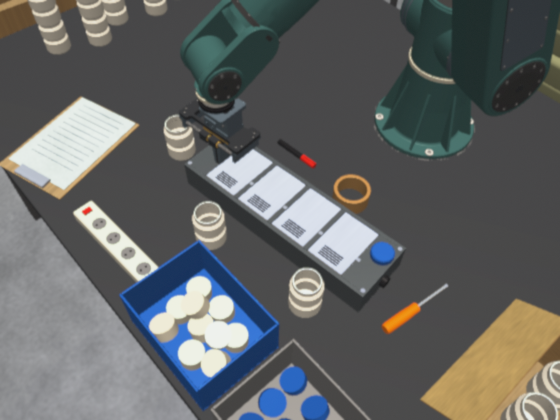

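View pics/wrist1.png

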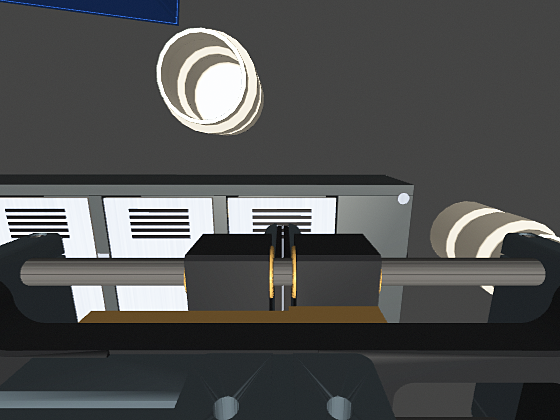

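The wrist view shows the closed fingers centred over cover 1's pad (columns about 282, rows 215–235). I'll descend slowly and probe.

>>> drive_tool(deltas="0 0 0 30 0 0 0; 0 0 0 60 0 0 0; 0 0 0 70 0 0 0; 0 0 0 72 0 0 0; 0 0 0 73 0 0 0; 0 0 0 74 0 0 0; 0 0 0 75 0 0 0; 0 0 0 76 0 0 0; 0 0 0 77 0 0 0; 0 0 0 77 0 0 0")

```text
time: 2.95
tool_pos: [0.5966, -0.1527, 0.0744]
tool_rot: [-0.0, 0.748, -0.663, 0.0]
force: [-0.7, 0.8, 5.2]
grip_width: 0.006
```

Run:
```python
from h import *
from station import bot
print(st(bot.observe()))
```

```text
t=2.95 duct=[  37.6 -161.4   74.4] F=[-0.66  0.83  5.19] w=0.006 q=[-0.29  0.44  1.95  0.    0.74  1.16] rotErr=[-0.04 -0.02  0.  ]
```

>>> drive_tool(deltas="0 0 0 0.5 0 0 0; 0 0 0 1 0 0 0; 0 0 0 1.5 0 0 0; 0 0 0 2 0 0 0; 0 0 0 2 0 0 0; 0 0 0 2 0 0 0")

```text
time: 3.55
tool_pos: [0.5968, -0.1527, 0.0734]
tool_rot: [-0.0, 0.748, -0.663, 0.0]
force: [-5.7, 1.8, 18.9]
grip_width: 0.003
```

Force rises steeply with displacement, so cover 1 is bolted. On to cover 2.

>>> drive_tool(deltas="0 0 0 -15 0 0 0; 0 0 0 -25 0 0 0; 0 -40 0 -25 0 0 0; 0 -80 0 -25 0 0 0; 0 -108 1 -25 0 0 0; 0 -108 1 -25 0 0 0; 0 -108 1 -12 0 0 0; 0 -108 1 -6 0 0 0; 0 -108 1 -5 0 0 0; 0 -108 1 -4 0 0 0; 0 -108 1 -3 0 0 0; 0 -108 1 -2 0 0 0; 0 -108 1 -2 0 0 0; 0 -108 1 -2 0 0 0")

```text
time: 4.95
tool_pos: [0.5826, -0.0459, 0.0744]
tool_rot: [-0.0, 0.748, -0.663, 0.0]
force: [-2.2, -2.7, 5.3]
grip_width: 0.005
```

Run:
```python
from h import *
from station import bot
print(st(bot.observe()))
```

```text
t=4.95 duct=[ 36.4 -53.6  74.4] F=[-2.22 -2.65  5.3 ] w=0.005 q=[-0.12  0.4   2.02 -0.    0.72  1.33] rotErr=[-0.03 -0.02 -0.  ]
```

>>> drive_tool(deltas="0 0 0 0.5 0 0 0; 0 0 0 1 0 0 0; 0 0 0 1.5 0 0 0; 0 0 0 2 0 0 0; 0 0 0 2 0 0 0; 0 0 0 2 0 0 0")

```text
time: 5.55
tool_pos: [0.5828, -0.0459, 0.0734]
tool_rot: [-0.0, 0.748, -0.663, 0.0]
force: [-7.0, -2.1, 21.4]
grip_width: 0.006
```

Bolted too. Next is cover 3.

>>> drive_tool(deltas="0 0 0 -15 0 0 0; 0 0 0 -25 0 0 0; 0 -40 0 -25 0 0 0; 0 -80 0 -25 0 0 0; 0 -108 0 -25 0 0 0; 0 -108 0 -25 0 0 0; 0 -108 0 -12 0 0 0; 0 -108 0 -6 0 0 0; 0 -108 0 -5 0 0 0; 0 -108 0 -4 0 0 0; 0 -108 0 -3 0 0 0; 0 -108 0 -2 0 0 0; 0 -108 0 -2 0 0 0; 0 -108 0 -2 0 0 0")

```text
time: 6.95
tool_pos: [0.5696, 0.0617, 0.0742]
tool_rot: [-0.0, 0.748, -0.663, 0.0]
force: [0.5, -1.3, 1.5]
grip_width: 0.007
```

Run:
```python
from h import *
from station import bot
print(st(bot.observe()))
```

```text
t=6.95 duct=[36.4 54.7 74.2] F=[ 0.51 -1.29  1.54] w=0.007 q=[ 0.07  0.39  2.04 -0.    0.71  1.52] rotErr=[-0.03 -0.   -0.  ]
```

>>> drive_tool(deltas="0 0 0 0.5 0 0 0; 0 0 0 1 0 0 0; 0 0 0 1.5 0 0 0; 0 0 0 2 0 0 0; 0 0 0 2 0 0 0; 0 0 0 2 0 0 0")

```text
time: 7.55
tool_pos: [0.5695, 0.0617, 0.072]
tool_rot: [-0.0, 0.748, -0.663, 0.0]
force: [2.1, -2.3, 3.2]
grip_width: 0.005
```

Sinks at about 3 N, so cover 3 looks free. I'll continue slowly.

>>> drive_tool(deltas="0 0 0 1 0 0 0; 0 0 0 2 0 0 0; 0 0 0 3 0 0 0; 0 0 0 4 0 0 0; 0 0 0 5 0 0 0; 0 0 0 6 0 0 0; 0 0 0 7 0 0 0; 0 0 0 8 0 0 0")

```text
time: 8.35
tool_pos: [0.5693, 0.0617, 0.0638]
tool_rot: [-0.0, 0.748, -0.663, -0.0]
force: [1.3, 0.5, 3.8]
grip_width: 0.006
```

Run:
```python
from h import *
from station import bot,imaging
print(st(bot.observe()))
cv2.imwrite(f"pics/scene2.png",imaging.camera("scene")[...,::-1])
```

```text
t=8.35 duct=[36.1 54.8 63.8] F=[1.31 0.52 3.84] w=0.006 q=[0.07 0.41 2.04 0.   0.69 1.52] rotErr=[-0.  0. -0.]
```

View pics/scene2.png

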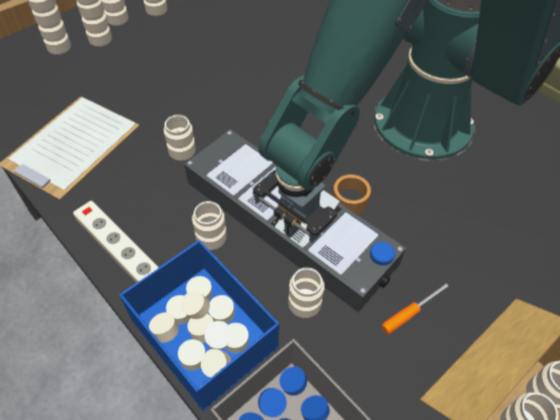

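>>> drive_tool(deltas="0 0 0 1.5 0 0 0; 0 0 0 3 0 0 0; 0 0 0 4.5 0 0 0; 0 0 0 6 0 0 0; 0 0 0 7.5 0 0 0; 0 0 0 9 0 0 0; 0 0 0 10.5 0 0 0; 0 0 0 12 0 0 0; 0 0 0 12 0 0 0")

```text
time: 9.3
tool_pos: [0.5691, 0.0617, 0.0516]
tool_rot: [0.0, 0.748, -0.663, -0.0]
force: [1.0, -0.1, 1.5]
grip_width: 0.004
```

>>> drive_tool(deltas="0 0 0 1.5 0 0 0; 0 0 0 3 0 0 0; 0 0 0 4.5 0 0 0; 0 0 0 6 0 0 0; 0 0 0 7 0 0 0; 0 0 0 7 0 0 0")

```text
time: 9.9
tool_pos: [0.5691, 0.0617, 0.0447]
tool_rot: [0.0, 0.748, -0.664, -0.0]
force: [0.5, 0.5, 0.2]
grip_width: 0.006
```

Run:
```python
from h import *
from station import bot,imaging
print(st(bot.observe()))
for n in("scene","wrist"):cv2.imwrite(f"pics/{n}3.png",imaging.camera(n)[...,::-1])
```

```text
t=9.90 duct=[35.9 54.8 44.7] F=[0.52 0.51 0.21] w=0.006 q=[0.07 0.44 2.04 0.   0.66 1.52] rotErr=[ 0.02  0.   -0.01]
```

View pics/scene3.png

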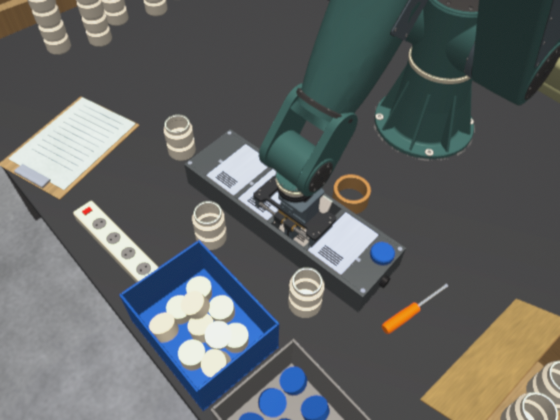

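View pics/wrist3.png

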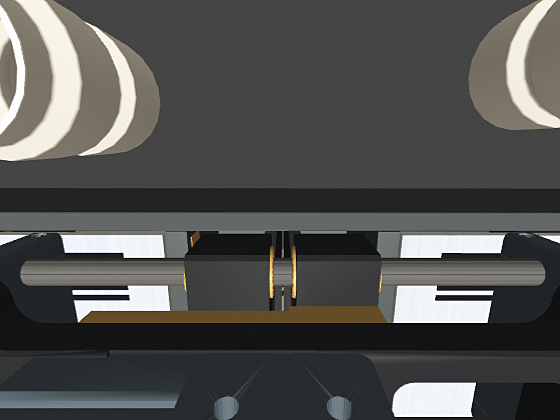

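>>> drive_tool(deltas="0 0 0 -15 0 0 0; 0 0 0 -50 0 0 0; 0 0 0 -95 0 0 0; 0 0 0 -130 0 0 0; 0 0 0 -130 0 0 0; 0 0 40 -130 0 0 0; 0 0 85 -130 0 0 0; 0 0 125 -130 0 0 0; 0 0 140 -130 0 0 0; 0 0 140 -130 0 0 0; 0 0 140 -130 0 0 0")

```text
time: 11.1
tool_pos: [0.4315, 0.045, 0.1755]
tool_rot: [-0.0, 0.748, -0.664, 0.0]
force: [-0.1, -0.2, -0.9]
grip_width: 0.003
```

Run:
```python
from h import *
from station import bot,imaging
print(st(bot.observe()))
for n in("scene","top"):
    im=imaging.camera(n)[...,::-1].copy();p=imaging.camera_params(n)
    cv2.imwrite(f"pics/{n}4.png",im)
    for th in(45,55,65):
        t=np.radians(th)
        for y in(7,101): print(n,th,proj(p,D(-85*np.cos(t),y,72.5+85*np.sin(t))).round(1))
```

```text
t=11.10 duct=[-102.7   54.7  175.5] F=[-0.14 -0.23 -0.91] w=0.003 q=[0.05 0.   2.28 0.   0.86 1.5 ] rotErr=[-0.08 -0.   -0.01]
scene 45 [[304.3 177.4]]
scene 45 [[336.3 199. ]]
scene 55 [[301.4 177.6]]
scene 55 [[333.6 199.4]]
scene 65 [[297.9 178.7]]
scene 65 [[330.4 200.8]]
top 45 [[287.1 242.1]]
top 45 [[244.2 247.7]]
top 55 [[286.5 236.8]]
top 55 [[243.3 242.4]]
top 65 [[285.8 230.7]]
top 65 [[242.3 236.4]]
```

View pics/scene4.png

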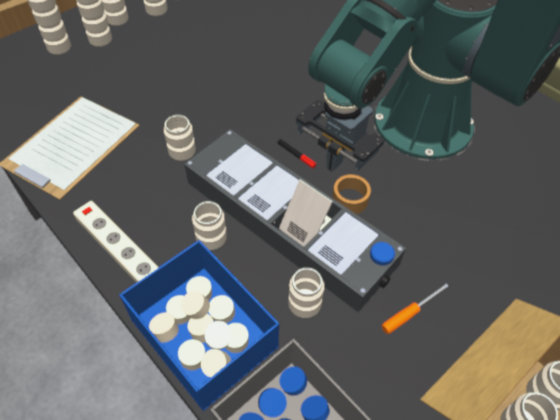

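View pics/top4.png

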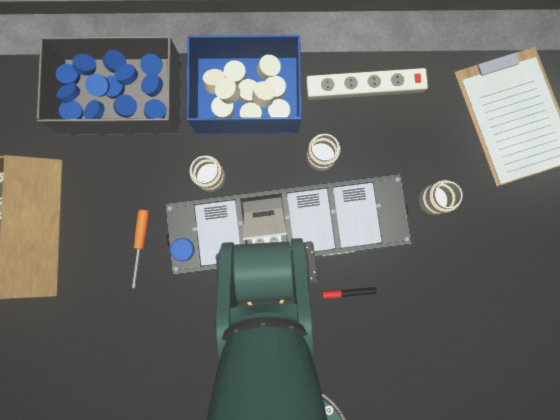

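Cover 3 stands at about 58° (raised edge near (301,178)–(333,200) in the scene view) and the sockets beneath are visible. Next I lower on the robot side and push the raised end over.

>>> drive_tool(deltas="0 0 0 25 0 0 0; 0 0 0 50 0 0 0; 0 0 0 50 0 0 0; 0 0 -20 50 0 0 0; 0 0 -38 50 0 0 0; 0 0 -42 50 0 0 0; 0 0 -45 50 0 0 0; 0 0 -48 50 0 0 0; 0 0 -51 50 0 0 0; 0 0 -54 50 0 0 0; 0 0 -57 50 0 0 0; 0 0 -60 50 0 0 0; 0 0 -60 50 0 0 0")

```text
time: 12.5
tool_pos: [0.4903, 0.0522, 0.125]
tool_rot: [-0.0, 0.748, -0.663, 0.0]
force: [-0.3, 0.8, 0.6]
grip_width: 0.003
```

Run:
```python
from h import *
from station import bot,imaging
print(st(bot.observe()))
for n in("scene",):cv2.imwrite(f"pics/{n}5.png",imaging.camera(n)[...,::-1])
```

```text
t=12.50 duct=[-43.4  54.8 125. ] F=[-0.27  0.83  0.61] w=0.003 q=[0.06 0.19 2.19 0.   0.76 1.51] rotErr=[-0.02  0.   -0.  ]
```

View pics/scene5.png

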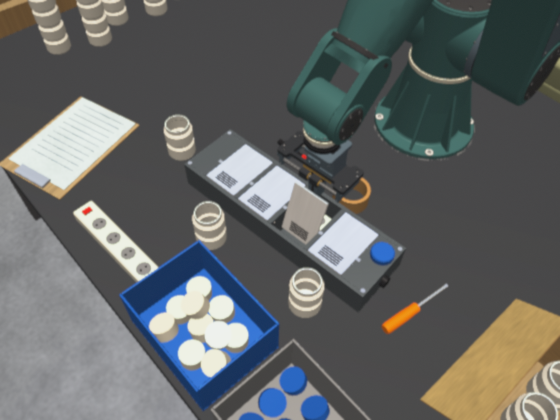

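>>> drive_tool(deltas="0 0 -2 0 0 0 0; 0 0 -4 0 0 0 0; 0 0 -6 0 0 0 0; 0 0 -8 0 0 0 0; 0 0 -10 0 0 0 0; 0 0 -12 0 0 0 0; 0 0 -14 0 0 0 0; 0 0 -16 0 0 0 0; 0 0 -18 0 0 0 0; 0 0 -20 0 0 0 0; 0 0 -22 0 0 0 0; 0 0 -24 0 0 0 0; 0 0 -26 0 0 0 0; 0 0 -28 0 0 0 0; 0 0 -28 0 0 0 0")

```text
time: 14.05
tool_pos: [0.518, 0.0555, 0.125]
tool_rot: [-0.0, 0.748, -0.663, 0.0]
force: [0.1, -0.4, -0.3]
grip_width: 0.002
```

Run:
```python
from h import *
from station import bot,imaging
print(st(bot.observe()))
for n in("scene",):cv2.imwrite(f"pics/{n}6.png",imaging.camera(n)[...,::-1])
```

```text
t=14.05 duct=[-15.6  54.8 125. ] F=[ 0.13 -0.4  -0.35] w=0.002 q=[0.06 0.23 2.13 0.   0.78 1.51] rotErr=[-0.01 -0.    0.  ]
```

View pics/scene6.png

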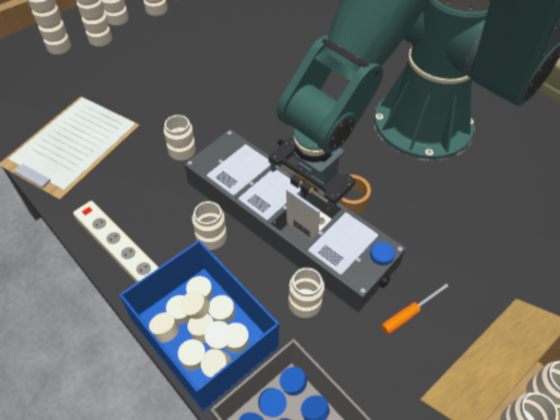

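>>> drive_tool(deltas="0 0 -1 0 0 0 0; 0 0 -2 0 0 0 0; 0 0 -3 0 0 0 0; 0 0 -4 0 0 0 0; 0 0 -5 0 0 0 0; 0 0 -6 0 0 0 0; 0 0 -6 0 0 0 0")

```text
time: 14.8
tool_pos: [0.5238, 0.0562, 0.125]
tool_rot: [-0.0, 0.748, -0.663, 0.0]
force: [-1.7, -0.4, -0.7]
grip_width: 0.004
```

>>> drive_tool(deltas="0 0 -0.5 0 0 0 0; 0 0 -1 0 0 0 0; 0 0 -1.5 0 0 0 0; 0 0 -2 0 0 0 0; 0 0 -2.5 0 0 0 0; 0 0 -3 0 0 0 0; 0 0 -3 0 0 0 0")

```text
time: 15.5
tool_pos: [0.5267, 0.0566, 0.1249]
tool_rot: [-0.0, 0.748, -0.663, 0.0]
force: [0.1, -0.3, 0.5]
grip_width: 0.0
```

>>> drive_tool(deltas="0 0 -0.5 0 0 0 0; 0 0 -1 0 0 0 0; 0 0 -1.5 0 0 0 0; 0 0 -2 0 0 0 0; 0 0 -2 0 0 0 0")

```text
time: 16.0
tool_pos: [0.5274, 0.0567, 0.1246]
tool_rot: [0.001, 0.748, -0.663, -0.001]
force: [-9.7, -0.6, 4.7]
grip_width: 0.004
```

Run:
```python
from h import *
from station import bot,imaging
print(st(bot.observe()))
```

```text
t=16.00 duct=[ -6.1  54.8 124.6] F=[-9.66 -0.63  4.66] w=0.004 q=[ 0.06  0.25  2.11 -0.    0.78  1.51] rotErr=[0.17 0.   0.  ]
```

The force jumped to about 10 N at the expected position, so the cover is on its stop. Backing off and checking.

>>> drive_tool(deltas="0 0 3 0 0 0 0; 0 0 20 0 0 0 0; 0 0 60 0 0 0 0; 0 0 95 0 0 0 0; 0 0 95 -40 0 0 0; 0 0 95 -80 0 0 0; 0 0 95 -80 0 0 0; 0 200 95 -80 0 0 0; 0 200 95 -80 0 0 0; 0 200 95 -80 0 0 0; 0 200 95 -80 0 0 0; 0 200 95 -80 0 0 0; 0 200 95 -80 0 0 0")

```text
time: 17.3
tool_pos: [0.4581, -0.154, 0.2046]
tool_rot: [-0.0, 0.747, -0.664, -0.0]
force: [-0.1, 1.3, -0.2]
grip_width: 0.002
```

Run:
```python
from h import *
from station import bot,imaging
print(st(bot.observe()))
for n in("scene","top"):
    im=imaging.camera(n)[...,::-1].copy();p=imaging.camera_params(n)
    cv2.imwrite(f"pics/{n}7.png",im)
    c=im[150:300,220:400] if n=="scene" else im[160:290,160:340]
    cv2.imwrite(f"pics/{n}7c.png",cv2.resize(c,None,fx=4,fy=4,interpolation=cv2.INTER_CUBIC))
    for th in(1.57,1.7,1.8):
        print(n,th,[proj(p,D(-85*np.cos(th),y,72.5+85*np.sin(th)))[0].round(1) for y in(7,101)])
```

```text
t=17.30 duct=[-100.1 -146.1  204.6] F=[-0.13  1.32 -0.16] w=0.002 q=[-0.37  0.04  2.17  0.    0.93  1.08] rotErr=[-0.    0.01 -0.14]
scene 1.57 [array([287.6, 185.7]), array([320.4, 208.4])]
scene 1.7 [array([284.4, 188.7]), array([317.2, 211.6])]
scene 1.8 [array([281.9, 191.4]), array([314.7, 214.4])]
top 1.57 [array([283.7, 213.9]), array([239.9, 219.5])]
top 1.7 [array([283. , 208.8]), array([239.3, 214.5])]
top 1.8 [array([282.5, 205. ]), array([238.9, 210.7])]
```

View pics/scene7c.png

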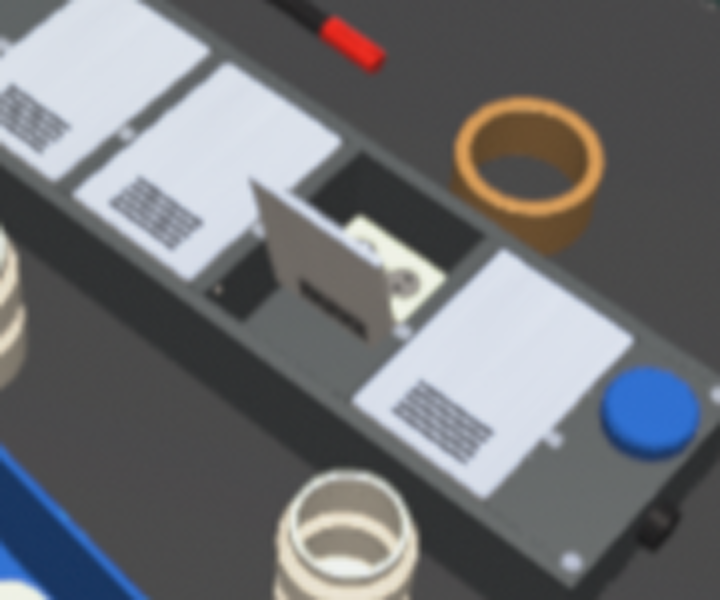

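View pics/top7.png

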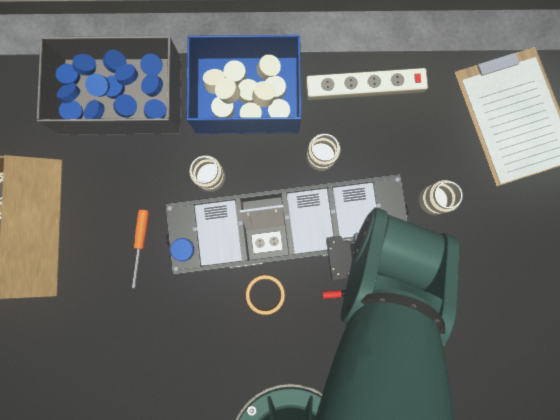

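View pics/scene7.png

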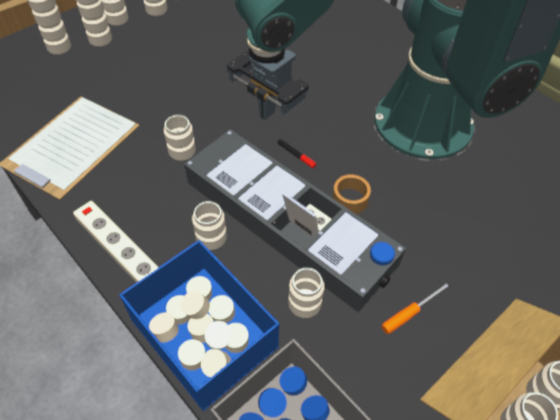

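The raised edge is at about (282,195)–(315,215) in the scene view and (243,210)–(283,206) in the top view. Both match the projection for 1.8 rad.

Run:
```python
import cv2,numpy as np
from station import bot,workorder
a=cv2.imread("pics/scene0.png").astype(int);b=cv2.imread("pics/scene7.png").astype(int)
d=abs(a-b).max(2)
for n,(x0,y0,x1,y1) in dict(jarR=(160,112,200,162),jarM=(190,200,230,250),jarL=(285,265,330,320),cap=(365,240,400,268),pen=(275,138,318,168),tape=(330,172,375,212),sd=(380,280,450,335)).items():
    print(n,(d[y0:y1,x0:x1]>40).sum())
s=bot.observe();print(s["time"],s["force"].round(2),np.abs(s["qvel"]).max())
print(workorder.job_done())
```

```text
jarR 0
jarM 0
jarL 0
cap 0
pen 0
tape 83
sd 0
17.4 [-0.09  0.24 -0.08] 0.01653346488196812
the job is handed in; nothing more can be done
None
```

Run:
```python
import cv2,numpy as np
for n,r in(("scene",(165,215,325,380)),("top",(270,320,240,290))):
    for k in("0","7"):
        im=cv2.imread(f"pics/{n}{k}.png");h=cv2.cvtColor(im,cv2.COLOR_BGR2HSV)
        m=(h[...,0]<20)&(h[...,1]>120)&(h[...,2]>90);y,x=np.nonzero(m[r[0]:r[1],r[2]:r[3]])
        print(n,k,len(x),x.min()+r[2],x.max()+r[2],y.min()+r[0],y.max()+r[0])
a=cv2.imread("pics/scene0.png").astype(int);b=cv2.imread("pics/scene7.png").astype(int)
y,x=np.nonzero(abs(a-b).max(2)[172:212,330:375]>40);print(x.min()+330,x.max()+330,y.min()+172,y.max()+172)
```

```text
scene 0 815 334 370 175 212
scene 7 818 334 370 174 212Traceback (most recent call last):
  File "<stdin>", line 6, in <module>
    return umr_minimum(a, axis, None, out, keepdims, initial, where)
ValueError: zero-size array to reduction operation minimum which has no identity
```

Cover 3, the second from the left, was the free one. It now leans fully open against its stop with the sockets exposed, and the job was handed in at 17.4 s.

- **Finding it:** I pressed the pads in order from the right. Covers 1 and 2 were bolted, reaching about 19–21 N after sinking only about 1 mm more from first contact. Cover 3 sank steadily at about 3–4 N.
- **Opening it:** I tipped cover 3 to about 58° by its pad. I then pushed the raised end over with the closed fingertips until the force jumped to about 10 N, and backed the arm off.
- **Angle check:** The raised edge matches the position expected for 1.8 rad to within about 1 pixel in the top view. In the scene view it is within about 1 pixel at one corner and about 4 at the other. The arm was touching nothing, with force near zero.
- **Bystander check:** The pixel areas around the jars, cap, pen and screwdriver are unchanged from the start.
    - **Tape roll:** 83 pixels changed in the box around it. Its outline in the scene view is the same to within 1 pixel, so I take this to be the opened cover or its slot inside the box, not the roll moving.
    - **Failed check:** The second tape check, in the top view, failed because its colour mask found nothing.

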